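# Find the free-running guide roller by feel and fit it

## Robot

A 6-joint arm with a two-finger parallel gripper is mounted at the origin on a cart in front of the work surface, level with it; the furniture and walls round the work are solid. World frame = base frame: x ahead of the robot, y to its left, z up, the work surface at z = 0. Lengths are in m, angles in rad, forces in N, time in s.
With the tool pointing down it reaches from about 0.375 to 0.9 m from the base axis. Payload 3.1 kg.
Tool frame: the origin (TCP) lies between the finger pads; the fingertips stand 19 mm ahead of it and the grasp point (between the pads) is the TCP; z points along the fingers, y is the direction in which the jaws open and shut (so a half turn about z gives the same grasp; the last joint's range is limited). The gripper opens to 85 mm and grips with 20 to 120 N. Pads are 22 mm wide; open, the fingers measure 114 mm over their backs; the gripper's body (76 mm by 85 mm) begins 54 mm behind the grasp point. The pads swing forward as they close: fully open they stand 13 mm farther back than shut.
Start: joints at [0.989, 0.527, 1.433, -0, 1.181, -0.178], TCP at [0.246, 0.575, 0.25] pointing down, gripper open.
Joint ranges: [-3.08, 3.08], [-0.75, 2.2], [0.22, 2.44], [-1.43, 4.57], [0, 2.65], [-2.85, 2.85]. Speed limits (rad/s): [2.79, 2.79, 3.14, 3.14, 3.14, 3.14].

## Interface

Orientations are given as a unit quaternion [x, y, z, w].
In Python, from station import manip, optics, job gives the robot as it stands.
- The arm moves only by the shell command python3 -m inch 'ROWS' [OPENING] [FORCE]. ROWS is JSON, one flat list of numbers, 4 for each row, row after row: the shift along the world's x, y, z in cm, then the turn about the world's z in rad. A call has 1 to 20 rows; each row shifts and turns the commanded pose from where the row before left it; what a row does not reach is not made up. A row lasts 1/8 s, in which the tool goes at most 62.5 mm and 10.7 degrees, less where a joint would pass 70% of its speed; a pose out of reach is approached as far as the arm can. A call with a gripper value outside its range is refused whole. OPENING is the opening in per cent of the stroke, from 0 (shut) to 100 (fully open), set as the call begins (- or left out, the last holds). The fingers move at their own pace and stop on an object; FORCE is the grip in N (left out, the last holds). Time passes only in rows, so rows that do not move let the fingers close. It gives the time, the measured TCP pose, the force and the opening at its end, in the units of the state.
- manip.sense(): the state, without advancing time (a new reading comes with each control period).
- optics.snapshot(name): name is "side" or "top"; returns (picture, depth): 400x640x3 uint8, red, green, blue; 400x640 float32, m along the optical axis (not along the pixel's ray), 0 where there is no reading.
- optics.camera_model(name): a dict with "mtx" (3x3 intrinsics, pixels), "camera_from_world" (4x4, takes a point from world to camera coordinates). Camera axes: x right, y up, looking along -z (the intrinsics and any distortion apply to the point x, -y, -z); pixel columns grow to the right and rows downward; lengths in m; the calibration is good to about 2 mm. A picture is of the moment at which its call begins. camera_model takes no time and is no camera call.
- job.sign_off(): hands the job in, once; it reports no verdict.
The state is a dict: "t": time; "q": joint angles; "qd": joint speeds; "tau": joint torques, N m; "tcp_pos": TCP position; "tool_rot": TCP orientation; "force": force on the tool from outside, world axes, zero at the start; "ft_torque": the same for the moment, N m; "finger_gap": opening from 0.0 (shut) to 1.0 (fully open).
Only numpy, scipy, OpenCV 4.12 (cv2) and the standard library are available. Lean on these libraries where they do the work, as an engineer would, in place of code of your own. Each camera call takes 0.05 s, during which the arm holds its last target.

## Task

Only one of the three guide rollers in the wooden block still runs freely; the other two drag. Where they stand, push each wheel round by its lug a good sixth of a turn or more, leave it turned, and feel for the drag; then take the free-running roller by its tab and seat it fully home and upright in the empty seat of the rail bracket, without forcing it. Work gently throughout; leave the two dragging rollers in the block and do not disturb the other things on the worktop.

Things in the scene. Friction and masses are not known exactly. Their poses are not given: they have to be found in the camera images.
- roller_p: one of three guide rollers, alike in looks, each in any of the block's places. Origin: on the axis under the steel flange, z up. Below: square stem 20x20 mm (sides along x, y), 20 mm long, last 6 mm tapered to 14x14. Above: flange 34 mm across (z 0-5 mm), white wheel 46 mm across (z 6.5-22.5 mm), fixed grip tab 14 mm thick (x), 26 wide (y), z 24-52 mm, to lift it by. 130 g
- mark_p (a point): point on top of the finger lug of roller_p's wheel, 42 mm from the axis, 21.5 mm above the roller's origin. The lug is a bar 10 mm wide that sticks out of the rim to 46 mm from the axis, z 7.5-21.5 mm; it goes round with the wheel
- wheel_p (a joint): angle of the wheel of roller_p on its upright axle, rad, anticlockwise from above; at 0 the lug points to the roller's -x; starts within 0.7 of 0, no stops, stays where left. Turned by pushing or pinching the lug; the square stem holds the rest still. A free bearing needs under 0.3 N at the lug, a dragging one 6 to 8 N; exactly one of three is free
- roller_q: one of three guide rollers, alike in looks, each in any of the block's places. Origin: on the axis under the steel flange, z up. Below: square stem 20x20 mm (sides along x, y), 20 mm long, last 6 mm tapered to 14x14. Above: flange 34 mm across (z 0-5 mm), white wheel 46 mm across (z 6.5-22.5 mm), fixed grip tab 14 mm thick (x), 26 wide (y), z 24-52 mm, to lift it by. 130 g
- mark_q (a point): point on top of the finger lug of roller_q's wheel, 42 mm from the axis, 21.5 mm above the roller's origin. The lug is a bar 10 mm wide that sticks out of the rim to 46 mm from the axis, z 7.5-21.5 mm; it goes round with the wheel
- wheel_q (a joint): angle of the wheel of roller_q on its upright axle, rad, anticlockwise from above; at 0 the lug points to the roller's -x; starts within 0.7 of 0, no stops, stays where left. Turned by pushing or pinching the lug; the square stem holds the rest still. A free bearing needs under 0.3 N at the lug, a dragging one 6 to 8 N; exactly one of three is free
- roller_r: one of three guide rollers, alike in looks, each in any of the block's places. Origin: on the axis under the steel flange, z up. Below: square stem 20x20 mm (sides along x, y), 20 mm long, last 6 mm tapered to 14x14. Above: flange 34 mm across (z 0-5 mm), white wheel 46 mm across (z 6.5-22.5 mm), fixed grip tab 14 mm thick (x), 26 wide (y), z 24-52 mm, to lift it by. 130 g
- mark_r (a point): point on top of the finger lug of roller_r's wheel, 42 mm from the axis, 21.5 mm above the roller's origin. The lug is a bar 10 mm wide that sticks out of the rim to 46 mm from the axis, z 7.5-21.5 mm; it goes round with the wheel
- wheel_r (a joint): angle of the wheel of roller_r on its upright axle, rad, anticlockwise from above; at 0 the lug points to the roller's -x; starts within 0.7 of 0, no stops, stays where left. Turned by pushing or pinching the lug; the square stem holds the rest still. A free bearing needs under 0.3 N at the lug, a dragging one 6 to 8 N; exactly one of three is free
- holder: fixed wooden block, 66 (x) by 274 (y) by 30 mm high, origin at the centre of its underside; three square holes 22x22 mm, 24 mm deep, at y = -100, 0 and +100 mm in its top, their sides along its x and y, each with a roller standing in it, flange on the top face
- bracket: fixed aluminium guide-rail bracket, 186 (x) by 64 (y) mm foot with a 150x64 mm body 30 mm high; origin at the centre of its underside, its x along its length. At x = +38 mm it already carries a fixed roller of the same shape (top at 82 mm, lug to +x); at x = -38 mm is the empty seat
- seat (a point): centre of the mouth of the bracket's empty seat, in its top face 30 mm above the worktop: a square hole 22x22 mm, 24 mm deep, with a 2 mm chamfer, sides along the bracket's x and y; a roller is fully home when its flange lies on the top face, i.e. its origin is here; either of the square's ways round will do
- spoon: steel teaspoon, 130x26x11 mm, a bystander on the worktop; origin at the centre of its underside
- lemon: lemon, 83x58x58 mm, a bystander on the worktop; origin at the centre of its underside
- salt: salt shaker, 44 mm across, 90 mm high, a bystander on the worktop; origin at the centre of its underside
- tape: roll of tape lying flat, 103 mm across, 25 mm high, a bystander on the worktop; origin at the centre of its underside
- onion: red onion, about 82 mm, a bystander on the worktop; origin at the centre of its underside
Things that resemble listed ones, but are neither listed nor needed, are in the scene too. What is shaped like the roller_q but blue is not meant.

How it is judged:
On the way, in this order (a step that is already met when the one before it is completed fails the run):
1. each of the three wheels has been turned, and left turned, while its roller stands in the block (distance of each of mark_p, mark_q, mark_r from where it was at the start of the episode above 0.028 m and distance of each of roller_p, roller_q, roller_r from where it was at the start of the episode below 0.006 m), for 0.1 s.
2. the free-running roller is seated in the bracket (((horizontal distance between roller_p and seat below 0.003 m and z of roller_p in the frame of seat below 0.002 m and angle between roller_p's own z axis and vertical below 0.06 rad and contact force between seal_p_c0 and wheel_p_c0 below 0.3 N) or (horizontal distance between roller_q and seat below 0.003 m and z of roller_q in the frame of seat below 0.002 m and angle between roller_q's own z axis and vertical below 0.06 rad and contact force between seal_q_c0 and wheel_q_c0 below 0.3 N) or (horizontal distance between roller_r and seat below 0.003 m and z of roller_r in the frame of seat below 0.002 m and angle between roller_r's own z axis and vertical below 0.06 rad and contact force between seal_r_c0 and wheel_r_c0 below 0.3 N))), for 0.2 s.
At the end, for the whole second after the job is handed in: the free-running roller sits in the bracket's seat: within 3 mm of the seat sideways, flange within 2 mm of the top face, upright within 0.06 rad, at rest and released; the two dragging rollers are in the block, within 6 mm of where they stood (((horizontal distance between roller_p and seat below 0.003 m and z of roller_p in the frame of seat below 0.002 m and angle between roller_p's own z axis and vertical below 0.06 rad and contact force between seal_p_c0 and wheel_p_c0 below 0.3 N and linear speed of roller_p below 0.02 m/s and distance of each of roller_q, roller_r from where it was at the start of the episode below 0.006 m) or (horizontal distance between roller_q and seat below 0.003 m and z of roller_q in the frame of seat below 0.002 m and angle between roller_q's own z axis and vertical below 0.06 rad and contact force between seal_q_c0 and wheel_q_c0 below 0.3 N and linear speed of roller_q below 0.02 m/s and distance of each of roller_p, roller_r from where it was at the start of the episode below 0.006 m) or (horizontal distance between roller_r and seat below 0.003 m and z of roller_r in the frame of seat below 0.002 m and angle between roller_r's own z axis and vertical below 0.06 rad and contact force between seal_r_c0 and wheel_r_c0 below 0.3 N and linear speed of roller_r below 0.02 m/s and distance of each of roller_p, roller_q from where it was at the start of the episode below 0.006 m))); the robot touches nothing.
It fails at once if a dragging roller is taken out of the block ((distance of roller_p from where it was at the start of the episode above 0.018 m and contact force between seal_p_c0 and wheel_p_c0 above 0.3 N) or (distance of roller_q from where it was at the start of the episode above 0.018 m and contact force between seal_q_c0 and wheel_q_c0 above 0.3 N) or (distance of roller_r from where it was at the start of the episode above 0.018 m and contact force between seal_r_c0 and wheel_r_c0 above 0.3 N)).
It fails at once if the bracket is pressed harder than 50 N (contact force between bracket and anything else above 50 N).
It fails at once if the wooden block is pressed harder than 60 N (contact force between holder and anything else above 60 N).
It fails at once if a bystander is moved by more than 30 mm (distance of any of spoon, lemon, salt, tape, onion from where it was at the start of the episode above 0.03 m).
It also fails if it takes over 67 s, if anything falls off the work surface, if the arm or the gripper's body presses on something with over 40 N, if the wrist force passes 120 N, or if a joint passes its speed limit or range.

## Working session

There is one attempt and no reset: what is moved stays moved. The work goes in short steps, Python scripts to look and compute and a shell command to move; the robot and the scene stay as the last step left them, time stands still between calls to the robot, and variables do not carry over. Pictures are saved under pics/ and viewed, and the job is handed in when it is done.

```bash
ls; mkdir -p pics
cat > h.py <<'E'
import numpy as np, cv2
from station import manip, optics, job
def shot(cam,name):
    p,d=optics.snapshot(cam); cv2.imwrite(f'pics/{name}.png',p[:,:,::-1]); np.save(f'pics/{name}.npy',d); return p,d
def world(cam,u,v,d):
    m=optics.camera_model(cam);K=np.array(m['mtx']);T=np.linalg.inv(np.array(m['camera_from_world']))
    n=np.linalg.inv(K)@np.array([u,v,1.]); c=n*d; return (T@np.array([c[0],-c[1],-c[2],1]))[:3]
def atz(cam,u,v,z):
    a=world(cam,u,v,0.01);b=world(cam,u,v,1.); return a+(b-a)*(z-a[2])/(b[2]-a[2])
def pix(cam,P):
    m=optics.camera_model(cam);K=np.array(m['mtx']);c=np.array(m['camera_from_world'])@np.append(P,1)
    p=K@np.array([c[0],-c[1],-c[2]]); return p[:2]/p[2]
E
python3 - <<'E'
from h import *
for c in ('top','side'):
    shot(c,c+'0'); m=optics.camera_model(c); print(m)
print(manip.sense())
E
```

```text
pics
{'mtx': array([[465.99050541,   0.        , 322.47469595],
       [  0.        , 465.99050541, 198.49084416],
       [  0.        ,   0.        ,   1.        ]]), 'camera_from_world': array([[ 0.02326965, -0.99968273, -0.00964172,  0.17094515],
       [ 0.99671887,  0.02245063,  0.07776543, -0.54093489],
       [-0.07752429, -0.01141966,  0.99692506, -1.13862202],
       [ 0.        ,  0.        ,  0.        ,  1.        ]])}
{'mtx': array([[479.94222418,   0.        , 318.6235678 ],
       [  0.        , 479.94222418, 193.50998941],
       [  0.        ,   0.        ,   1.        ]]), 'camera_from_world': array([[-0.99879125, -0.04520618,  0.01929871,  0.52268778],
       [ 0.03835123, -0.47113832,  0.88122521, -0.0127702 ],
       [-0.03074446,  0.88090016,  0.47230254, -1.66281832],
       [ 0.        ,  0.        ,  0.        ,  1.        ]])}
{'t': 0.1, 'q': array([ 9.88529464e-01,  5.28353591e-01,  1.43377476e+00,  1.22972812e-05,
        1.18139738e+00, -1.78489263e-01]), 'qd': array([-0.00224561, -0.00148514, -0.00398752,  0.00081672, -0.0024243 ,
        0.00135502]), 'tau': array([ 5.43980168e-04, -4.43300772e+01, -1.78585535e+01, -2.28783692e-04,
        3.88016153e-03,  1.37919361e-06]), 'tcp_pos': array([0.24518527, 0.57424193, 0.2494433 ]), 'tool_rot': array([ 2.00522323e-01,  9.79688656e-01, -8.95342524e-04, -3.64127530e-04]), 'force': array([ 0.15489448, -0.40407797, -0.32175217]), 'ft_torque': array([ 0.04354878, -0.01195217,  0.04676975]), 'finger_gap': 1.0002256417074435}
```

View pics/top0.png

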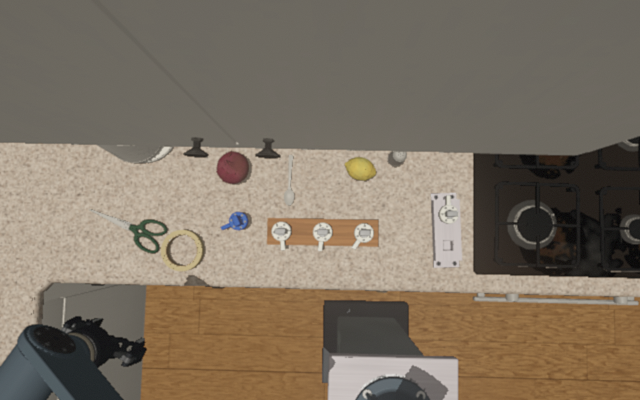

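View pics/side0.png

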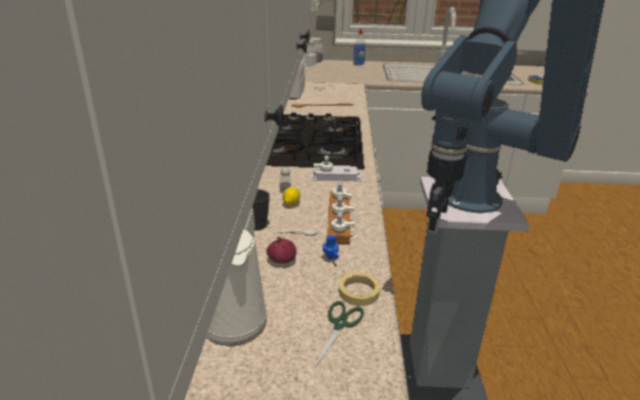

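The top picture shows the block at (323,232) with rollers near (282,231), (322,231) and (364,233) and lugs pointing down (-x). The bracket is at (447,230) with its seat at about (447,245). I'll enlarge and measure.

Run:
```python
import cv2,numpy as np
from h import *
p=cv2.imread('pics/top0.png'); 
c=p[180:280,255:475]; cv2.imwrite('pics/z0.png',cv2.resize(c,None,fx=3.6,fy=3.6,interpolation=cv2.INTER_CUBIC))
d=np.load('pics/top0.npy')
for n,(u,v) in dict(ha=(267,219),hb=(378,219),hc=(378,246),hd=(268,245),seat=(447,245),fix=(447,213),t1=(282,231),t2=(322,231),t3=(364,233),salt=(399,157),cab=(320,130),lem=(361,168),onion=(233,168),spoon=(290,198),wood=(300,240)).items():
    z=d[v,u]; print(n,z,world('top',u,v,z).round(4))
```

```text
ha 1.1546392 [0.4826 0.3195 0.0251]
hb 1.1745175 [0.4897 0.0424 0.0026]
hc 1.1679459 [0.422  0.0416 0.0039]
hd 1.1781267 [ 0.4178  0.3185 -0.0035]
seat 1.1608584 [ 0.4286 -0.1294  0.0095]
fix 1.0955904 [ 0.5047 -0.1109  0.0811]
t1 1.0931958 [0.4534 0.2757 0.084 ]
t2 1.0959781 [0.4556 0.1819 0.0803]
t3 1.095828 [0.4533 0.0831 0.0791]
salt 1.1015099 [0.6343 0.004  0.0866]
cab 0.56014335 [0.5723 0.1813 0.6268]
lem 1.1314456 [0.6106 0.0911 0.0557]
onion 1.123433 [0.6023 0.4002 0.0667]
spoon 1.1833755 [ 0.538  0.266 -0.   ]
wood 1.1484892 [0.4327 0.2362 0.0265]
```

View pics/z0.png

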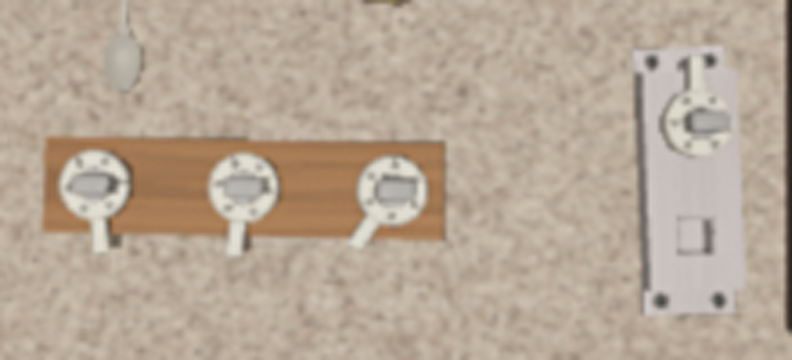

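```bash
cat > m.py <<'E'
import sys
from h import *
name=sys.argv[1] if len(sys.argv)>1 else 'top0'
f=lambda u,v:(255+(u+.5)/3.6-.5,180+(v+.5)/3.6-.5)
p=cv2.imread(f'pics/{name}.png'); hsv=cv2.cvtColor(p,cv2.COLOR_BGR2HSV)
hh,s,v=[hsv[:,:,i].astype(int) for i in range(3)]
wood=((s>95)&(p[:,:,2]>100)).astype(np.uint8); wood[:205]=0;wood[255:]=0;wood[:,:255]=0;wood[:,395:]=0
n,l,st,c=cv2.connectedComponentsWithStats(wood); 
ys,xs=np.nonzero(wood)
P=np.array([atz('top',x,y,.03)[:2] for x,y in zip(xs,ys)])
r=cv2.minAreaRect((P*1000).astype(np.float32)); print('wood',r)
print('cam',np.linalg.inv(np.array(optics.camera_model('top')['camera_from_world']))[:3,3])
for n,(a,b) in dict(w1=(95,186),w2=(243,187),w3=(392,190),fix=(697,123)).items():
    q=atz('top',*f(a,b),.0525); print(n,q.round(4))
for n,(a,b) in dict(l1=(101,250),l2=(234,253),l3=(355,244)).items():
    q=atz('top',*f(a,b),.0515); print(n,q.round(4))
for n,(a,b) in dict(t1=(93,185),t2=(243,186),t3=(398,190),tf=(711,121)).items():
    q=atz('top',*f(a,b),.082); print(n,q.round(4))
for n,(a,b) in dict(tl=(45,138),tr=(446,142),br=(446,240),bl=(43,232),seat=(694,236),b1=(640,60),b2=(732,70),b3=(742,288),b4=(650,290)).items():
    q=atz('top',*f(a,b),.03); print(n,q.round(4))
E
python3 m.py
```

```text
Traceback (most recent call last):
  File "m.py", line 10, in <module>
    P=np.array([atz('top',x,y,.03)[:2] for x,y in zip(xs,ys)])
                ~~~^^^^^^^^^^^^^^^
  File "h.py", line 9, in atz
    a=world(cam,u,v,0.01);b=world(cam,u,v,1.); return a+(b-a)*(z-a[2])/(b[2]-a[2])
  File "h.py", line 6, in world
    m=optics.camera_model(cam);K=np.array(m['mtx']);T=np.linalg.inv(np.array(m['camera_from_world']))
ValueError: time passes only in moves, steps and waits
```

```bash
python3 -m inch '[1.64,-4.44,-1,-0.116,1.64,-4.44,-1,-0.116,1.64,-4.44,-1,-0.116,1.64,-4.44,-1,-0.116,1.64,-4.44,-1,-0.116,1.64,-4.44,-1,-0.116,1.64,-4.44,-1,-0.116,1.64,-4.44,-1,-0.116,1.64,-4.44,-1,-0.116,1.64,-4.44,-1,-0.116,0,0,0,0,0,0,0,0]' 0 20
```

```text
t: 1.6
tcp_pos: [0.4091, 0.1308, 0.1502]
tool_rot: [0.705, 0.71, -0.0, -0.0]
force: [-0.5, -0.2, -0.8]
finger_gap: -0.002
```

```bash
python3 -m inch '[0,0,-2,0,0,0,-2,0,0,0,-2,0,0,0,-1.5,0,0,0,-0.8,0,0,0,-0.3,0,0,0,0,0]'
python3 - <<'E'
from h import *
for c in('top','side'): shot(c,c+'1')
p=cv2.imread('pics/top1.png')[180:280,255:475]; q=cv2.imread('pics/side1.png')[160:260,270:410]
cv2.imwrite('pics/z1.png',np.vstack([cv2.resize(p,(704,320),interpolation=2),cv2.resize(q,(392,280),interpolation=2).repeat(1,0) if 0 else cv2.copyMakeBorder(cv2.resize(q,(392,280),interpolation=2),0,0,0,312,0)]))
E
```

```text
t: 2.48
tcp_pos: [0.4095, 0.1311, 0.0645]
tool_rot: [0.704, 0.71, 0.0, 0.0]
force: [0.2, 0.3, -0.3]
finger_gap: -0.002
```

View pics/z1.png

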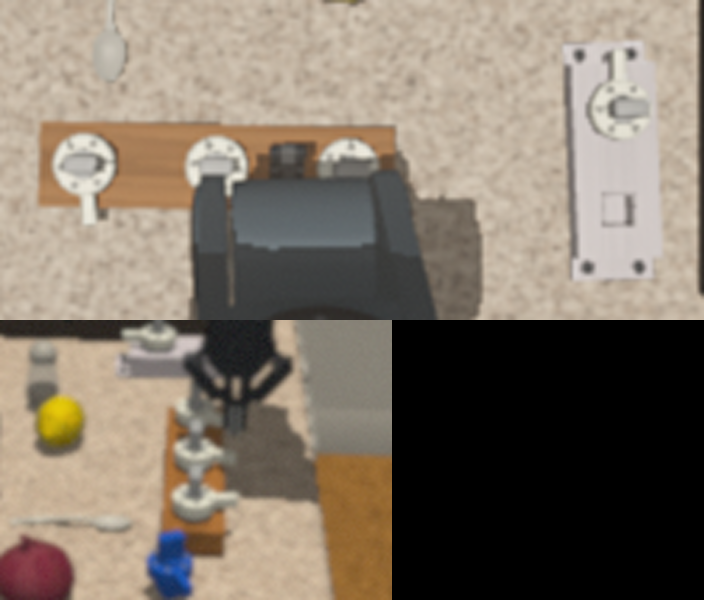

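Top view: the closed fingers are over the gap beside the lug of the rightmost roller. Side view: the tips are beside the block and the linkage clears the tabs. I'll push in -y, slowly.

```bash
python3 -m inch '[0,-0.4,-0.2,0,0,-0.4,0,0,0,-0.4,0,0,0,-0.4,0,0]';python3 -m inch '[0,-0.4,0,0,0,-0.4,0,0]';python3 -m inch '[0,-0.4,0,0,0,-0.4,0,0]'
```

```text
t: 3.08
tcp_pos: [0.4085, 0.1145, 0.0623]
tool_rot: [0.705, 0.709, -0.001, -0.001]
force: [-3.3, 4.5, 3.2]
finger_gap: 0.001
t: 3.32
tcp_pos: [0.4049, 0.1075, 0.0621]
tool_rot: [0.705, 0.709, -0.003, -0.004]
force: [-6.5, 8.7, 4.0]
finger_gap: 0.0
t: 3.58
tcp_pos: [0.4028, 0.0998, 0.062]
tool_rot: [0.705, 0.709, -0.004, -0.006]
force: [-8.5, 8.7, 3.4]
finger_gap: 0.003
```

```bash
python3 -m inch '[0,-0.4,0,0,0,-0.4,0,0,0,-0.4,0,0]';python3 -m inch '[0,-0.4,0,0,0,-0.4,0,0,0,-0.4,0,0]'
python3 - <<'E'
from h import *
for c in('top','side'): shot(c,c+'2')
p=cv2.imread('pics/top2.png')[180:280,255:475]; q=cv2.imread('pics/side2.png')[160:260,270:410]
cv2.imwrite('pics/z2.png',np.vstack([cv2.resize(p,(704,320),interpolation=2),cv2.copyMakeBorder(cv2.resize(q,(392,280),interpolation=2),0,0,0,312,0)]))
E
```

```text
t: 3.95
tcp_pos: [0.4021, 0.0878, 0.0618]
tool_rot: [0.705, 0.709, -0.005, -0.006]
force: [-8.9, 6.9, 1.8]
finger_gap: -0.003
t: 4.32
tcp_pos: [0.4039, 0.0756, 0.0619]
tool_rot: [0.705, 0.71, -0.004, -0.005]
force: [-5.0, 5.4, -0.3]
finger_gap: 0.001
```

View pics/z2.png

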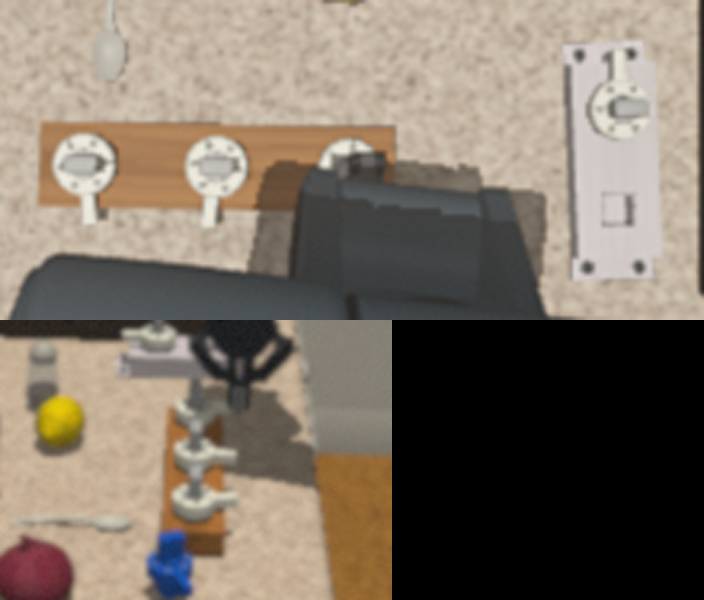

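The rightmost wheel (call it C, y≈0.08) drags: it took about 9–12 N while moving. I'll lift off and go to the middle wheel.

```bash
python3 -m inch '[0,1,0,0,0,0.5,2,0,0,2,2.5,0,0,4,0,0,0,4,0,0,0,2,-2,0,0,0,-2,0,0,0,0,0,0,0,0,0]'
```

```text
t: 5.55
tcp_pos: [0.4097, 0.2094, 0.0676]
tool_rot: [0.705, 0.709, 0.0, 0.0]
force: [0.4, -0.9, 1.1]
finger_gap: 0.001
```

```bash
python3 -m inch '[0,0,-0.5,0,0,0,0,0]'; python3 -m inch '[0,-0.4,0,0,0,-0.4,0,0,0,-0.4,0,0,0,-0.4,0,0]';python3 -m inch '[0,-0.4,0,0,0,-0.4,0,0,0,-0.4,0,0]'
```

```text
t: 5.8
tcp_pos: [0.4097, 0.2095, 0.0625]
tool_rot: [0.705, 0.709, 0.0, 0.0]
force: [-0.2, 0.2, -0.6]
finger_gap: -0.003
t: 6.3
tcp_pos: [0.409, 0.1942, 0.0624]
tool_rot: [0.705, 0.709, 0.0, -0.001]
force: [-1.7, 8.4, 0.4]
finger_gap: -0.003
t: 6.68
tcp_pos: [0.4099, 0.1826, 0.0624]
tool_rot: [0.705, 0.709, 0.001, -0.0]
force: [-0.1, 8.3, -0.8]
finger_gap: -0.006
```

```bash
python3 -m inch '[0,-0.4,0,0,0,-0.4,0,0,0,-0.4,0,0,0.1,-0.4,0,0,0.1,-0.4,0,0]';python3 -m inch '[0.1,-0.4,0,0,0,0,0,0]'
```

```text
t: 7.3
tcp_pos: [0.4116, 0.1625, 0.0625]
tool_rot: [0.705, 0.709, 0.001, -0.0]
force: [-2.8, 7.8, 0.9]
finger_gap: 0.003
t: 7.55
tcp_pos: [0.4118, 0.1578, 0.0627]
tool_rot: [0.705, 0.709, -0.0, -0.001]
force: [-1.4, 3.8, 5.2]
finger_gap: -0.002
```

The middle wheel drags too (about 8 N). Now the left wheel, pushed +y from its -y side.

```bash
python3 -m inch '[-0.2,1,0,0,0,0.4,2,0,0,2,2,0,0,3,0,0,0,3,0,0,0,0,-2,0,0,0,-2,0,0,0,0,0,0,0,0,0]'; python3 -m inch '[0,0.4,0,0,0,0.4,0,0,0,0.4,0,0,0,0.4,0,0]';python3 -m inch '[0,0.4,0,0,0,0.4,0,0,0,0.4,0,0]'
```

```text
t: 8.68
tcp_pos: [0.4108, 0.2515, 0.0626]
tool_rot: [0.705, 0.709, 0.0, 0.0]
force: [0.2, 1.2, 0.9]
finger_gap: -0.002
t: 9.18
tcp_pos: [0.4105, 0.2681, 0.0625]
tool_rot: [0.705, 0.71, 0.0, 0.0]
force: [-0.1, -0.0, 0.5]
finger_gap: -0.003
t: 9.55
tcp_pos: [0.4106, 0.28, 0.0623]
tool_rot: [0.705, 0.71, 0.0, 0.0]
force: [-0.0, -0.4, 0.4]
finger_gap: 0.002
```

```bash
python3 -m inch '[0,0.4,0,0,0,0.4,0,0,0,0.4,0,0,0.1,0.4,0,0,0.1,0.4,0,0]'; python3 -m inch '[0.1,0.2,0,0,0,0.1,0,0,0,0,0,0]'; python3 -m inch '[-0.2,-1,0,0,-1,-1,2,0,-1,-3,3,0,0,-5,3,0,0,-5,2,0,0,-5,0,0,0,-5,0,0,0,0,0,0]' 100
python3 - <<'E'
from h import *
for c in('top','side'): shot(c,c+'3')
p=cv2.imread('pics/top3.png')[180:280,255:475]; q=cv2.imread('pics/side3.png')[160:260,270:410]
cv2.imwrite('pics/z3.png',cv2.resize(p,None,fx=3.6,fy=3.6,interpolation=2))
cv2.imwrite('pics/z3s.png',cv2.resize(q,None,fx=4,fy=4,interpolation=2))
E
```

```text
t: 10.18
tcp_pos: [0.4126, 0.3, 0.0623]
tool_rot: [0.705, 0.71, 0.0, 0.0]
force: [0.2, -0.4, 0.3]
finger_gap: 0.001
t: 10.55
tcp_pos: [0.4135, 0.3027, 0.0623]
tool_rot: [0.705, 0.71, -0.0, -0.0]
force: [-0.1, -0.1, 0.2]
finger_gap: 0.002
t: 11.55
tcp_pos: [0.3915, 0.0496, 0.1625]
tool_rot: [0.707, 0.707, -0.0, 0.0]
force: [0.3, 0.1, 0.5]
finger_gap: 0.998
```

View pics/z3.png

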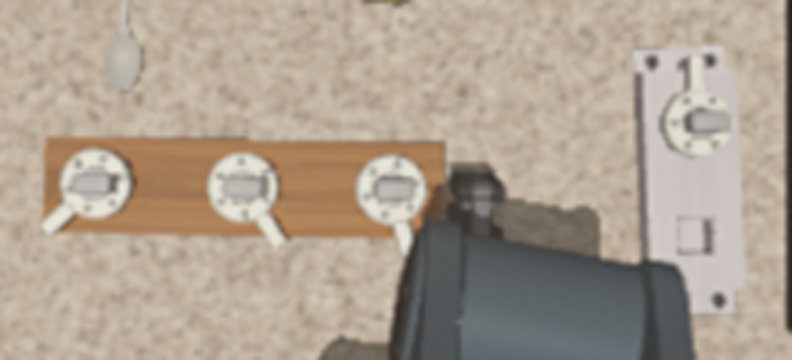

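View pics/z3s.png

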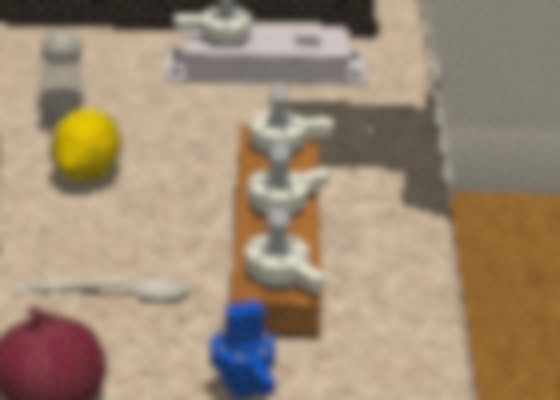

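Wheels A, B and C have turned about 0.9, 0.75 and 0.83 rad. That clears the 28 mm threshold, but it is less than a good sixth of a turn, so I'll push each one a little further.

```bash
python3 -m inch '[0.9,2.4,-2,0,0.8,2.4,-2,0,0,0,-2,0,0,0,-2,0,0,0,-2,0,0,0,0,0,0,0,0,0]' 0 20; python3 -m inch '[0,-0.4,0,0,0,-0.4,0,0,0.1,-0.4,0,0]';  python3 -m inch '[0.1,-0.4,0,0,0.1,-0.4,0,0,0.1,-0.4,0,0]'; python3 -m inch '[0.1,-0.4,0,0,0.1,-0.4,0,0]'
```

```text
t: 12.52
tcp_pos: [0.4084, 0.1015, 0.0626]
tool_rot: [0.704, 0.71, 0.0, -0.0]
force: [0.3, 0.8, 0.2]
finger_gap: -0.002
t: 12.9
tcp_pos: [0.4097, 0.0883, 0.0627]
tool_rot: [0.705, 0.709, 0.0, 0.0]
force: [-0.3, -0.2, 0.6]
finger_gap: 0.004
t: 13.28
tcp_pos: [0.412, 0.0771, 0.0622]
tool_rot: [0.705, 0.709, 0.0, -0.001]
force: [0.1, 7.0, -0.1]
finger_gap: -0.002
t: 13.52
tcp_pos: [0.4141, 0.0694, 0.0622]
tool_rot: [0.705, 0.709, 0.0, -0.001]
force: [-0.4, 8.3, 1.2]
finger_gap: 0.001
```

```bash
python3 -m inch '[0.1,-0.4,0,0,0.1,-0.4,0,0,0.1,-0.4,0,0,0,0,0,0]'; python3 -m inch '[-0.3,0.7,0,0,-0.3,1,2,0,-0.4,3,2.5,0,0,4,0,0,0,3.2,0,0,0,0,-2,0,0,0,-2.5,0,0,0,0,0,0,0,0,0]'
```

```text
t: 14.02
tcp_pos: [0.4169, 0.0567, 0.0626]
tool_rot: [0.705, 0.71, -0.0, -0.001]
force: [-1.8, 1.0, 5.5]
finger_gap: -0.001
t: 15.15
tcp_pos: [0.4078, 0.1755, 0.0626]
tool_rot: [0.705, 0.709, 0.0, 0.0]
force: [0.2, -0.2, 0.5]
finger_gap: -0.003
```

```bash
python3 -m inch '[0.2,-0.36,0,0,0.2,-0.36,0,0,0.2,-0.36,0,0,0.2,-0.36,0,0]';  python3 -m inch '[0.2,-0.36,0,0,0.2,-0.36,0,0]'; python3 -m inch '[0.2,-0.3,0,0,0.2,-0.3,0,0]'
```

```text
t: 15.65
tcp_pos: [0.4152, 0.1618, 0.0626]
tool_rot: [0.705, 0.709, 0.0, -0.001]
force: [-1.6, 7.3, 3.9]
finger_gap: -0.0
t: 15.9
tcp_pos: [0.419, 0.1548, 0.0627]
tool_rot: [0.705, 0.709, 0.0, -0.001]
force: [-4.4, 5.5, 6.0]
finger_gap: -0.001
t: 16.15
tcp_pos: [0.4216, 0.1487, 0.0627]
tool_rot: [0.705, 0.709, -0.001, -0.002]
force: [-3.7, 7.2, 5.7]
finger_gap: 0.001
```

```bash
python3 -m inch '[-0.7,0.35,0,0,-0.8,1,2.5,0,0,4.2,2,0,0,4.2,0,0,0,4.2,0,0,0,0.2,-2,0,0,0,-2.5,0,0,0,0,0,0,0,0,0]'; python3 -m inch '[0.3,0.35,0,0,0.3,0.35,0,0,0.3,0.35,0,0,0.25,0.35,0,0]';  python3 -m inch '[0.25,0.35,0,0,0.1,0.2,0,0,0,0,0,0]'
```

```text
t: 17.27
tcp_pos: [0.4088, 0.2895, 0.0627]
tool_rot: [0.705, 0.709, 0.0, 0.0]
force: [-0.4, 0.3, 0.8]
finger_gap: -0.001
t: 17.77
tcp_pos: [0.4204, 0.304, 0.0625]
tool_rot: [0.705, 0.71, 0.0, 0.0]
force: [-0.2, -0.1, -0.3]
finger_gap: 0.002
t: 18.15
tcp_pos: [0.4235, 0.3093, 0.0622]
tool_rot: [0.705, 0.71, -0.0, -0.0]
force: [-0.4, 0.0, -0.4]
finger_gap: -0.002
```

```bash
python3 -m inch '[-0.7,-0.3,0,0,-0.8,0,3,0,-0.5,-1,4,0,-1,-5,3,0,0,-5,0,0,0,-5,0,0,0,-5,0,0,0,-5,0,0,0,-4,0,0,0,0,0,0]' 100
python3 - <<'E'
from h import *
for c in('top','side'): shot(c,c+'4')
p=cv2.imread('pics/top4.png')[180:280,255:475]
cv2.imwrite('pics/z4.png',cv2.resize(p,None,fx=3.6,fy=3.6,interpolation=2))
E
```

```text
t: 19.4
tcp_pos: [0.3933, 0.004, 0.1623]
tool_rot: [0.706, 0.708, -0.0, 0.0]
force: [0.6, -0.5, -0.9]
finger_gap: 1.001
```

View pics/z4.png

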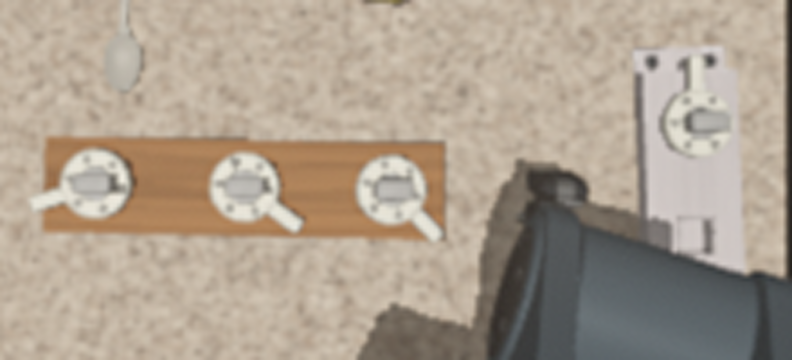

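Picture: the lugs now point to (34,203), (297,226) and (438,236) in the enlarged view, which is turns of about 1.4, 1.07 and 1.4 rad. All three rollers are still in place. The left roller is the free one, so I'll grasp it by its tab.

```bash
python3 -m inch '[1,4.6,0,0,1,4.6,0,0,1,4.6,0,0,1,4.6,0,0,1,4.6,0,0,1,4.6,0,0,0,0,-2,0,0,0,-2,0,0,0,-2,0,0,0,0,0]'; python3 -c "
from h import *
print(manip.sense()['tcp_pos'],manip.sense()['tool_rot'])"
```

```text
t: 20.75
tcp_pos: [0.4509, 0.283, 0.1009]
tool_rot: [0.704, 0.71, -0.002, -0.001]
force: [0.1, -0.0, 0.6]
finger_gap: 1.001
[0.45087121 0.28298618 0.10093103] [ 0.7037016   0.71049175 -0.00209591 -0.00106673]
```

```bash
python3 -m inch '[0.15,-0.25,-1.5,0,0,0,-1,0,0,0,0,0,0,0,0,0]'
```

```text
t: 21.25
tcp_pos: [0.4552, 0.2796, 0.0774]
tool_rot: [0.705, 0.709, 0.0, 0.0]
force: [0.1, -0.8, 0.5]
finger_gap: 1.0
```

```bash
python3 -m inch '[-0.2,0,-0.2,0.005,0,0,0,0]'; python3 -m inch '[0,0,0,0,0,0,0,0,0,0,0,0,0,0,0,0,0,0,0,0,0,0,0,0,0,0,0,0,0,0,0,0]' 0 30
python3 - <<'E'
from h import *
shot('side','side5')
q=cv2.imread('pics/side5.png')[170:260,290:400]
cv2.imwrite('pics/z5.png',cv2.resize(q,None,fx=5,fy=5,interpolation=2))
E
```

```text
t: 21.5
tcp_pos: [0.4528, 0.2796, 0.0754]
tool_rot: [0.703, 0.711, -0.0, -0.0]
force: [-0.0, 0.2, -0.6]
finger_gap: 1.0
t: 22.5
tcp_pos: [0.4537, 0.2797, 0.0755]
tool_rot: [0.703, 0.711, 0.001, 0.0]
force: [2.4, 0.3, 2.6]
finger_gap: 0.154
```

View pics/z5.png

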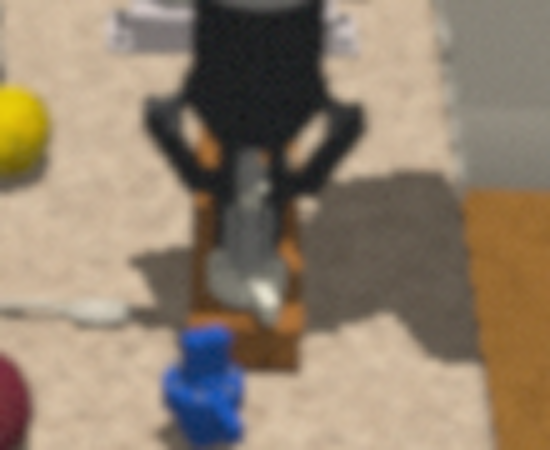

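```bash
python3 -m inch '[0,0,0.5,0,0,0,0.5,0,0,0,1,0,0,0,1,0]' - 40; python3 -m inch '[0,0,2,0,0,0,2,0,0,0,2,0,0,0,0.5,0,0,0,0,0,0,0,0,0]'
python3 - <<'E'
from h import *
for c in('top','side'): shot(c,c+'6')
p=cv2.imread('pics/top6.png')[180:280,255:475]; q=cv2.imread('pics/side6.png')[150:250,280:400]
cv2.imwrite('pics/z6.png',np.vstack([cv2.resize(p,(660,300),interpolation=2),cv2.copyMakeBorder(cv2.resize(q,(360,300),interpolation=2),0,0,0,300,0)]))
E
```

```text
t: 23.05
tcp_pos: [0.4519, 0.2794, 0.1058]
tool_rot: [0.703, 0.711, -0.001, -0.001]
force: [-0.1, 0.3, -1.1]
finger_gap: 0.153
t: 23.8
tcp_pos: [0.4523, 0.2794, 0.1696]
tool_rot: [0.703, 0.711, -0.001, -0.0]
force: [0.1, 0.3, -0.8]
finger_gap: 0.157
```

View pics/z6.png

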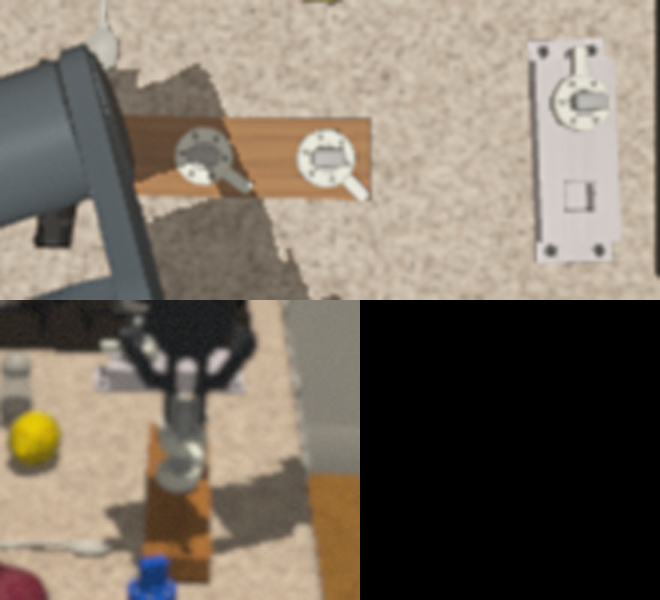

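Held: the side view shows the roller hanging upright below the fingers. I'll carry it to just above the seat.

```bash
python3 -m inch '[0,-2,0,0,-0.2,-3,0,0.006,-0.3,-4,0,0.006,-0.3,-4.5,0,0.006,-0.3,-4.5,0,0.006,-0.3,-4.5,0,0.006,-0.3,-4.5,0,0.006,-0.3,-4,0,0,-0.3,-4,0,0,-0.1,-3,0,0,0,-1.6,0,0,0,-1,0,0,0,0,0,0,0,0,0,0,0,0,0,0]'
```

```text
t: 25.78
tcp_pos: [0.4289, -0.1255, 0.1703]
tool_rot: [0.689, 0.724, -0.0, -0.0]
force: [-0.3, 0.1, -1.6]
finger_gap: 0.156
```

```bash
python3 -m inch '[0,-0.1,-2,0,0,0,-2,0,0,0,-1.5,0,0,0,-1,0,0,0,-0.3,0,0,0,0,0,0,0,0,0]'
python3 - <<'E'
from h import *
for c in('top','side'): shot(c,c+'7')
p=cv2.imread('pics/top7.png')[180:280,375:495]; q=cv2.imread('pics/side7.png')[110:210,280:400]
cv2.imwrite('pics/z7.png',np.hstack([cv2.resize(p,(400,333),interpolation=2),cv2.resize(q,(400,333),interpolation=2)]))
E
```

```text
t: 26.65
tcp_pos: [0.4293, -0.1275, 0.1027]
tool_rot: [0.69, 0.724, 0.0, 0.001]
force: [0.6, 0.3, -0.6]
finger_gap: 0.152
```

View pics/z7.png

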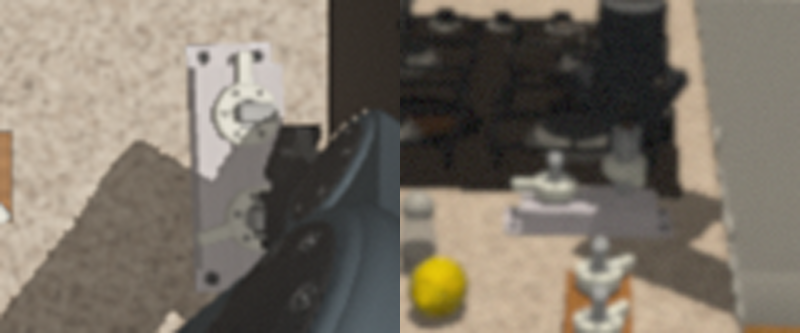

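Run:
```python
from h import *
p=cv2.imread('pics/top7.png')[225:275,420:480]
im=cv2.resize(p,None,fx=12,fy=12,interpolation=2)
im=cv2.convertScaleAbs(im,alpha=1.4)
def mark(P,c):
    u=pix('top',P); cv2.circle(im,(int((u[0]-420+.5)*12),int((u[1]-225+.5)*12)),3,c,-1)
c=np.array([.429,-.1262]); 
for zz,r,col in((.0795,.023,(0,0,255)),):
  for a in np.linspace(0,6.28,40): mark([c[0]+r*np.cos(a),c[1]+r*np.sin(a),zz],col)
for sx in(-1,1):
  for sy in(-1,1):
    dx,dy=sx*.013,sy*.007
    a,b=sx*.007,sy*.013
    mark([c[0]+a-.047*b,c[1]+b+.047*a,.109],(0,255,0))
cv2.imwrite('pics/z8.png',im)
```

```text
(no output)
```

View pics/z8.png

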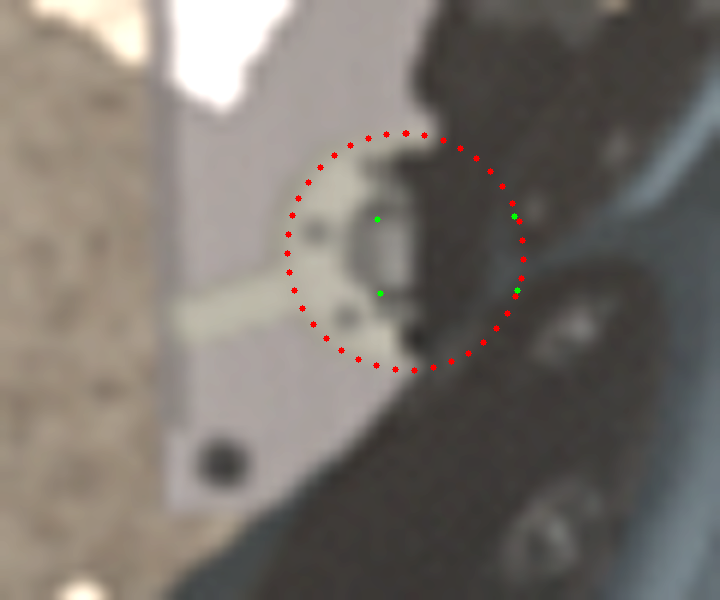

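The overlay of the held roller agrees with the predicted circle within 1–2 mm, and its y matches the seat (-0.125). I'll lower it gently.

```bash
python3 -m inch '[-0.05,0,-0.3,0,0,0,-0.3,0,0,0,-0.2,0,0,0,0,0]'; python3 -m inch '[0,0,-0.2,0,0,0,-0.2,0,0,0,0,0]'
```

```text
t: 27.25
tcp_pos: [0.4284, -0.1273, 0.0941]
tool_rot: [0.69, 0.724, -0.0, -0.0]
force: [-0.1, 0.5, -0.8]
finger_gap: 0.154
t: 27.62
tcp_pos: [0.4284, -0.1273, 0.0902]
tool_rot: [0.69, 0.724, -0.0, -0.0]
force: [0.1, -0.5, -1.8]
finger_gap: 0.156
```

```bash
python3 -m inch '[0,0,-0.2,0,0,0,-0.2,0,0,0,0,0]'; python3 -m inch '[0,0,-0.2,0,0,0,-0.2,0,0,0,0,0]';python3 -m inch '[0,0,-0.2,0,0,0,-0.2,0,0,0,0,0]'
```

```text
t: 28.0
tcp_pos: [0.4284, -0.1273, 0.0861]
tool_rot: [0.69, 0.724, -0.0, -0.0]
force: [-1.2, 0.3, -1.0]
finger_gap: 0.158
t: 28.38
tcp_pos: [0.4285, -0.1273, 0.0821]
tool_rot: [0.69, 0.724, -0.0, -0.0]
force: [-0.6, 0.0, -1.2]
finger_gap: 0.153
t: 28.75
tcp_pos: [0.4284, -0.1273, 0.0782]
tool_rot: [0.69, 0.724, -0.0, -0.0]
force: [-0.0, -0.8, -1.2]
finger_gap: 0.156
```

```bash
python3 -m inch '[0,0,-0.1,0,0,0,-0.1,0,0,0,0,0]'; python3 -m inch '[0,0,-0.1,0,0,0,0,0]'
```

```text
t: 29.12
tcp_pos: [0.4285, -0.1274, 0.0762]
tool_rot: [0.69, 0.724, -0.0, -0.0]
force: [-0.3, 0.2, -1.5]
finger_gap: 0.155
t: 29.38
tcp_pos: [0.4286, -0.1274, 0.0756]
tool_rot: [0.69, 0.724, 0.0, 0.0]
force: [-0.8, -0.9, 3.2]
finger_gap: 0.154
```

Contact at z 0.0756 with +3 N, which is the grasp height above a flange at home. I'll open only partly because the fixed roller is close.

```bash
python3 -m inch '[0,0,0,0,0,0,0,0,0,0,0,0,0,0,0,0]' 40; python3 -m inch '[0,0,0.5,0,0,0,1,0,0,0,2,0,0,0,3,0,0,0,3,0,-1,3,2,0,-1,6,1,0,-1,6,0,0,-1,6,0,0,0,6,0,0,0,0,0,0]'
python3 - <<'E'
from h import *
for c in('top','side'): shot(c,c+'9')
p=cv2.imread('pics/top9.png')[180:280,255:475]; q=cv2.imread('pics/side9.png')[110:260,280:400]
cv2.imwrite('pics/z9.png',cv2.resize(p,None,fx=3.6,fy=3.6,interpolation=2)); cv2.imwrite('pics/z9s.png',cv2.resize(q,None,fx=4,fy=4,interpolation=2))
E
```

```text
t: 29.88
tcp_pos: [0.4285, -0.1274, 0.0753]
tool_rot: [0.69, 0.724, -0.0, -0.0]
force: [0.4, 0.0, -0.0]
finger_gap: 0.404
t: 31.25
tcp_pos: [0.3875, 0.1464, 0.2011]
tool_rot: [0.687, 0.727, 0.001, 0.0]
force: [-0.7, 0.4, -0.7]
finger_gap: 0.402
```

View pics/z9.png

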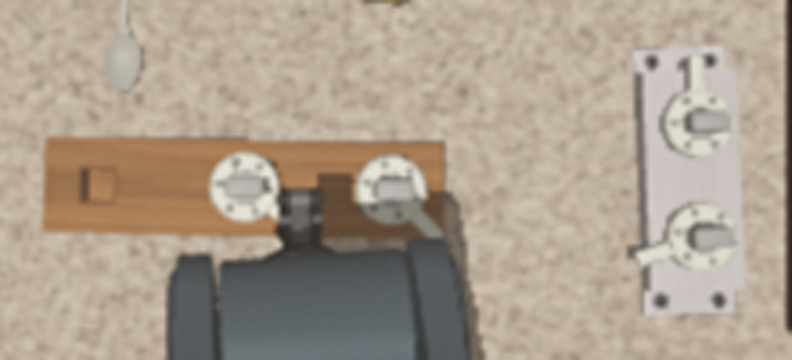

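View pics/z9s.png

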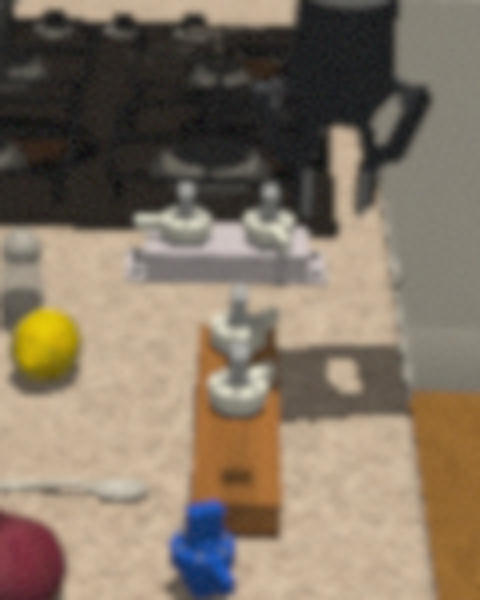

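Run:
```python
from h import *
d=np.load('pics/top9.npy')
for n,(u,v) in dict(fix=(709,121),new=(711,237)).items():
    u=int(255+u/3.6);v=int(180+v/3.6); w=np.median(d[v-1:v+2,u-2:u+3]); print(n,world('top',u,v,w).round(4))
for n,(u,v) in dict(fixw=(696,123),neww=(701,236)).items(): print(n,atz('top',255+(u+.5)/3.6-.5,180+(v+.5)/3.6-.5,.0525).round(4))
print(manip.sense()['t'],manip.sense()['qd'].round(3)); job.sign_off()
```

```text
fix [ 0.5048 -0.1201  0.0817]
new [ 0.43   -0.1226  0.0818]
fixw [ 0.5043 -0.1206  0.0525]
neww [ 0.429  -0.1241  0.0525]
31.35 [-0.056  0.005  0.002  0.    -0.004  0.002]
the job is handed in; nothing more can be done
```

I pushed all three wheels round by their lugs, found the left one (y≈0.28) free, and seated that roller in the bracket. The job was handed in at 31.4 s, with no verdict reported.

- **Drag test:** The middle and right wheels needed about 7–9 N at the lug, with one higher reading of about 12 N on the right wheel. The left wheel showed no force above sensor noise.
- **Turns:** My first pushes gave only 0.75–0.9 rad, so I pushed each wheel again. Read from the top picture, the final turns were about 1.4 rad (left), 1.07 rad (middle) and 1.4 rad (right). That is a sixth of a turn or more on each.
- **Unexplained force:** Late in the pushes on the two dragging wheels, I also felt an upward 4–6 N that I did not explain. Both rollers looked undisturbed afterwards.
- **Seating:** The roller met only about 1 N on the way down and touched home at 3 N, at the expected height.
- **Last checks:** The seated roller's tab top is at 81.8 mm, against 81.7 mm for the fixed roller beside it. Its wheel centre is within about 1 mm of the measured seat, and it looks upright. The two dragging rollers stand in the block. The lemon, spoon and salt shaker look unmoved in the last pictures; I did not check the tape, and the onion is only partly in view. The gripper is clear of everything.

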